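Rock the coat hooks and fold away the worn ones

TASK

Some of the four fold-away hooks on this coat rail have worn pivots: rocked sideways along the rail, a worn hook wobbles from stop to stop while a sound one stays firm. Rock them to feel for play, and fold every worn hook down flat onto its plate so that it will be replaced; leave the sound hooks standing up, never folding them, wrench none of them, and leave the things lying around where they are.

Things in the scene. Friction and masses are not known exactly. Their poses are not given: they have to be found in the camera images.
- place_1 (a point): Middle of the pivot pin of the first hook (most to +y, the robot's left) on the coat rail, 34 mm above the bench. x: the way the arm folds over, away from the robot; y: along the rail and the pin; z: up. The arm stands straight up from the pin: a plain aluminium bar 16 mm wide (y), 10 mm thick (x), its rounded end 62 mm above the pin, with a small lip on its +x face there.
- place_2 (a point): The same point on the second hook; axes and sizes as place_1. Neighbouring hooks stand 100 mm apart. The arm turns between two cheeks that reach 16 mm to either side in y and 6 mm above the pin; the base plate is 34 mm wide (y) and reaches from 16 mm before the pin to 76 mm beyond it (x).
- place_3 (a point): The same point on the third hook; axes and sizes as place_1. The pin lies 13 mm above the rail's top face. Worn and sound hooks look the same, and which hooks are worn changes from start to start.
- place_4 (a point): The same point on the fourth hook (most to -y, the robot's right); axes and sizes as place_1.
- fold_a (a joint): Fold angle (rad) of one of the four hooks; the letter does not tell its place, which changes from start to start. 0: arm standing up (starts 0 to 0.05), cannot go below; 1.57: folded flat along its plate, its upper face 18 mm above the rail's top face, its end 62 mm from the pin in +x. It stays where it is left; 1 to 2 N at the end of the arm swings it.
- pivot_a (a joint): Sideways lean (rad) of the arm of the hook of fold_a, starting within 0.012 of 0; positive leans to -y of its place. A worn pivot rocks 0.11 to either side, to hard stops (5 mm each way 45 mm above the pin), under about 0.5 N at the arm's end, and stays where left. A sound one holds firm under pushes below about 35 N at the arm's end.
- fold_b (a joint): Fold angle of another of the four hooks, as fold_a.
- pivot_b (a joint): Sideways lean of the arm of the hook of fold_b, as pivot_a.
- fold_c (a joint): Fold angle of another of the four hooks, as fold_a.
- pivot_c (a joint): Sideways lean of the arm of the hook of fold_c, as pivot_a.
- fold_d (a joint): Fold angle of another of the four hooks, as fold_a.
- pivot_d (a joint): Sideways lean of the arm of the hook of fold_d, as pivot_a.
- rail: The coat rail, a light wooden board 440 mm long (along its y) by 105 mm wide and 18 mm thick, lying on its back on a 170 x 500 mm black rubber mat 3 mm thick and held fast there; top face 21 mm above the bench. Origin: the centre of the mat's underside; four fold-away hooks stand on it in a row.
- screw_1: Bystander: a loose steel wood screw 90 mm long, head 17 mm across, lying on the rail between the first and second hooks; origin at its middle, at the underside; its head is at -x.
- screw_2: Bystander: a loose steel wood screw 90 mm long, head 17 mm across, lying on the bench just before the rail; origin at its middle, at the underside; its head is at -x.
- screw_3: Bystander: a loose steel wood screw 90 mm long, head 17 mm across, lying on the bench just before the rail, to the right; origin at its middle, at the underside; its head is at -x.
- tape: Bystander: a yellow tape measure standing before the rail, 66 x 30 mm and 62 mm tall; origin under its middle.
- driver: Bystander: a screwdriver 190 mm long lying on the bench beyond the rail.
- glue: Bystander: a small white bottle with a red cap, 44 mm across and 85 mm tall, standing beyond the rail; origin under its middle.
- tub: Bystander: an open grey tub of screws, 100 x 140 mm and 35 mm tall, to the right of the rail; origin under its middle.
- drill: Bystander: a yellow and black cordless driver about 230 mm tall, standing on its battery to the left of the rail; origin under the battery's middle.

How it is judged:
By the outcome, as a careful person would: the job done as asked, in the order asked, and still so for the second after the job is handed in, with the robot touching nothing.
It also fails if it takes over 69 s, if anything falls off the work surface, if the arm or the gripper's body presses on something with over 40 N, if the wrist force passes 120 N, or if a joint passes its speed limit or range.

ROBOT

A 6-joint arm with a two-finger parallel gripper is mounted at the origin on the work surface. World frame = base frame: x ahead of the robot, y to its left, z up, the work surface at z = 0. Lengths are in m, angles in rad, forces in N, time in s.
With the tool pointing down it reaches from about 0.425 to 0.95 m from the base axis. Payload 3.5 kg.
Tool frame: the origin (TCP) lies between the finger pads; the fingertips stand 19 mm ahead of it and the grasp point (between the pads) is the TCP (ctrl.nose_length is the distance from the TCP to the fingertips, in m); z points along the fingers, y is the line along which they close (so a half turn about z gives the same grasp; the last joint's range is limited). The gripper opens to 85 mm and grips with 20 to 120 N. Pads are 22 mm wide; open, the fingers measure 114 mm over their backs; the gripper's body (76 mm by 85 mm) begins 54 mm behind the grasp point. The pads swing forward as they close: fully open they stand 13 mm farther back than shut.
Start: joints at [-0.15, 0.286, 1.577, -0, 1.279, -0.15], TCP at [0.675, 0, 0.25] pointing down, gripper open.
Joint ranges: [-2.77, 2.77], [-0.9, 2.22], [0.21, 2.48], [-1.53, 4.67], [0.24, 2.81], [-2.84, 2.84]. Speed limits (rad/s): [2.79, 2.79, 3.14, 3.14, 3.14, 3.14].

INTERFACE

Orientations are given as a unit quaternion [x, y, z, w].
In Python, from plant import ctrl gives the robot as it stands.
- The arm moves only by the tool apply_moves, never from a script. Its argument "series" is a list of rows, each a list of 6 numbers: the shift along the world's x, y, z scaled (see below), then the turn, a rotation vector about the world's x, y, z scaled (see below). A call has 1 to 20 rows; each row is the pose to reach, as a shift and turn from the pose commanded when the call began; what a row does not reach only later rows make up. The controller multiplies each number of a shift by 0.8 m and each number of a turn by 45 degrees. A row lasts 1/8 s, in which the tool goes at most 62.5 mm and 10.7 degrees, less where a joint would pass 70% of its speed; a pose out of reach is approached as far as the arm can. A call with a number of a shift or a turn outside -1 to 1 is refused whole. A call with a gripper value outside its range is refused whole. "jaw" is the opening, from 0 (shut) to 1 (fully open), set as the call begins (left out, the last holds). The fingers move at their own pace and stop on an object; "squeeze" is the grip in N (left out, the last holds). Time passes only in rows, so rows that repeat a pose let the fingers close. It gives the time, the measured TCP pose, the force, the opening and the grip force at its end, in the units of the state.
- ctrl.get_state(): the state, without advancing time (a new reading comes with each control period).
- ctrl.read_camera(name): name is "scene" or "side" or "wrist"; returns the picture (384x512x3 uint8, red, green, blue); there is no depth.
- ctrl.get_calibration(name): a dict with "fx", "fy", "cx", "cy" (pixels), "xyz" and "orientation" of the camera in the world; the wrist camera has in their place "hand_eye" (4x4, takes a point from camera to tool coordinates, whose origin is the TCP and whose axes are the flange's). Camera axes: x right, y up, looking along -z (the intrinsics and any distortion apply to the point x, -y, -z); pixel columns grow to the right and rows downward; lengths in m; the calibration is good to about 2 mm. A picture is of the moment at which its call begins: read the wrist's pose just before it. get_calibration takes no time and is no camera call.
- ctrl.sign_off(): hands the job in; it is judged then, once.
Trained networks look in the newest picture that a camera, given by its name, has taken for a name from the list of things; names that differ only in an ending like _2 or _b are one class to them, and where a whole thing is asked for, a point or a joint stands for the part that bears it (a point fixed in the world has none). Each returns a list of dicts, best first, with "p" (0 to 1); they miss things now and then, are a little off and sometimes report something else, mostly with a low value. They report only what shows in the picture. A call takes as long as a camera call.
- ctrl.boxes_of(thing, camera): "xy" ([column, row] as shares, 0 to 1, of the picture: columns of its width, rows of its height, amid what is visible of it).
- ctrl.silhouettes(thing, camera): "pixels" (384x512 bool, what is visible of it) and "xy" ([column, row] as shares, 0 to 1, of the picture: columns of its width, rows of its height, amid what is visible of it).
The state is a dict: "time": time; "qpos": joint angles; "dq": joint speeds; "joint_efforts": joint torques, N m; "eef_pos": TCP position; "tcp_rot": TCP orientation; "contact_force": force on the tool from outside, world axes, zero at the start; "wrist_torque": the same for the moment, N m; "opening": opening from 0.0 (shut) to 1.0 (fully open); "finger_force": force on a finger pad.
Only numpy, scipy, OpenCV 4.12 (cv2) and the standard library are available. Lean on these libraries where they do the work, as an engineer would, in place of code of your own. Each camera call takes 0.05 s, during which the arm holds its last target. There are 200 camera calls.

## Working session

There is one attempt and no reset: what is moved stays moved. The work goes in short steps, Python scripts to look and compute and a tool call to move; the robot and the scene stay as the last step left them, time stands still between calls to the robot, and variables do not carry over. Pictures are saved under pics/ and viewed, at most 10 in all, crops included, and the job is handed in when it is done.

Besides the shell and the picture viewer there is one more tool, called after "Emit:" by a JSON object that holds its "method" and its "body". apply_moves: Moves the arm, as the interface text tells. Shifts and turns lie within -1 to 1; 1 stands for 0.8 m of shift or 45 degrees of turn. Its arguments: {"type":"object","properties":{"series":{"type":"array"},"jaw":{"type":"number"},"squeeze":{"type":"number"}},"required":["series"]}

```bash
mkdir -p pics
cat > h.py <<'E'
import numpy as np, cv2
from plant import ctrl
from scipy.spatial.transform import Rotation as R
def cam(name,st=None):
    c=ctrl.get_calibration(name)
    if name=="wrist":
        T=np.eye(4);T[:3,:3]=R.from_quat(st["tcp_rot"]).as_matrix();T[:3,3]=st["eef_pos"]
        T=T@np.array(c["hand_eye"]);return c,T[:3,:3],T[:3,3]
    return c,R.from_quat(c["orientation"]).as_matrix(),np.array(c["xyz"])
def ray(name,px,z,st=None):
    c,M,o=cam(name,st)
    d=M@np.array([(px[0]-c["cx"])/c["fx"],-(px[1]-c["cy"])/c["fy"],-1])
    return o+d*(z-o[2])/d[2]
def proj(name,P,st=None):
    c,M,o=cam(name,st);q=M.T@(np.array(P)-o)
    return np.array([c["cx"]-c["fx"]*q[0]/q[2],c["cy"]+c["fy"]*q[1]/q[2]])
def save(name,f):
    im=ctrl.read_camera(name);cv2.imwrite("pics/"+f,im[:,:,::-1]);return im
E
python3 - <<'E'
from h import *
st=ctrl.get_state();print(st)
a=save("scene","s1.png");b=save("side","d1.png");c=save("wrist","w1.png")
print({n:ctrl.get_calibration(n) for n in("scene","side","wrist")})
for n in("scene","side","wrist"):
  for t in("place_1","fold_a","rail"):
    print(n,t,[(np.round(np.array(d["xy"])*[512,384],1).tolist(),round(d["p"],2)) for d in ctrl.boxes_of(t,n)])
E
```

```text
{'time': 0.0, 'qpos': array([-1.49963978e-01,  2.87203381e-01,  1.57814321e+00,  9.86766076e-06,
        1.27858262e+00, -1.49999221e-01]), 'dq': array([-1.68124963e-03, -7.22414285e-06, -5.04472311e-04, -1.82283897e-03,
        9.35177735e-04,  1.88387935e-03]), 'joint_efforts': array([-1.79628755e-04, -4.05981302e+01, -2.92628127e+01, -1.54224781e-04,
        5.81841552e-03,  3.74769741e-06]), 'eef_pos': array([6.74405732e-01, 1.45901440e-04, 2.48940259e-01]), 'tcp_rot': array([ 7.07094847e-01,  7.07117750e-01, -6.89588145e-04, -9.43063812e-04]), 'contact_force': array([-0.8737768 ,  0.45974152,  0.13495899]), 'wrist_torque': array([-0.04237841,  0.04881935,  0.02190724]), 'finger_force': 0.0, 'opening': 1.0010375969724459}
{'scene': {'fx': 471.2584862295675, 'fy': 471.2584862295675, 'cx': 248.49187926081163, 'cy': 196.7353667687002, 'xyz': array([1.033753  , 0.47276056, 1.2072365 ]), 'orientation': array([0.10755384, 0.25104859, 0.8900683 , 0.36494547])}, 'side': {'fx': 428.0047370875723, 'fy': 428.0047370875723, 'cx': 253.1521160015957, 'cy': 197.99065234541533, 'xyz': array([0.2
[... 374 characters left out ...]
e-04,
        -1.44092411e-04],
       [ 2.31276529e-04,  3.00961213e-01, -9.53636353e-01,
        -1.23159445e-01],
       [ 0.00000000e+00,  0.00000000e+00,  0.00000000e+00,
         1.00000000e+00]])}}
scene place_1 [([273.3, 230.7], 0.79)]
scene fold_a [([253.3, 182.6], 0.59)]
scene rail [([271.3, 228.8], 0.66)]
side place_1 [([257.0, 230.9], 0.91)]
side fold_a [([258.2, 217.8], 0.62), ([253.7, 240.3], 0.6), ([273.1, 197.1], 0.48), ([274.2, 198.1], 0.4)]
side rail [([255.8, 231.3], 0.57)]
wrist place_1 [([138.3, 140.8], 0.71), ([226.3, 267.5], 0.66)]
wrist fold_a [([71.5, 4.3], 0.91), ([83.2, 212.5], 0.84), ([97.6, 285.0], 0.66), ([74.4, 112.9], 0.61)]
wrist rail [([136.5, 136.6], 0.76)]
```

```bash
python3 -c "
import cv2,numpy as np
i=[cv2.imread('pics/%s1.png'%k) for k in 'sw']
d=cv2.imread('pics/d1.png')
cv2.imwrite('pics/m1.png',cv2.resize(np.vstack([np.hstack([i[0],d])]),(800,300)))
cv2.imwrite('pics/s1b.png',cv2.resize(i[0],(800,600)))
"
```

```text
(no output)
```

View pics/s1b.png

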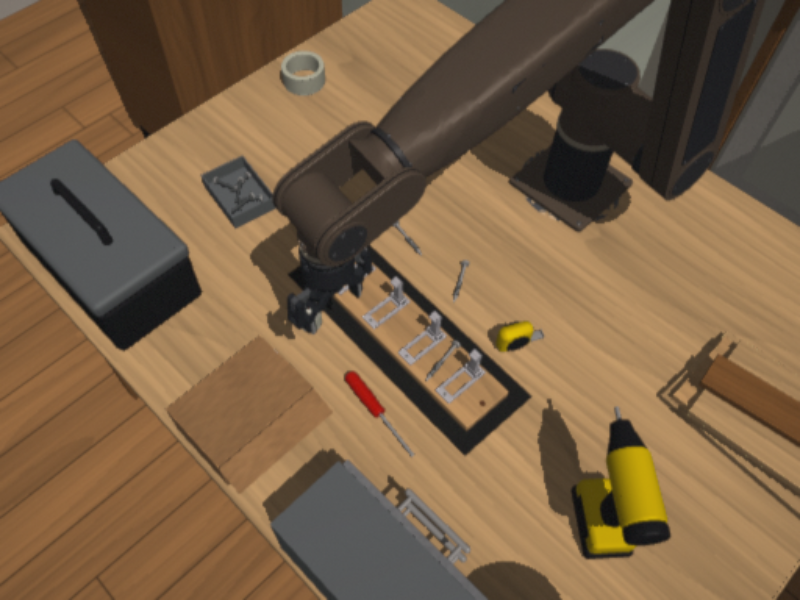

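View pics/w1.png

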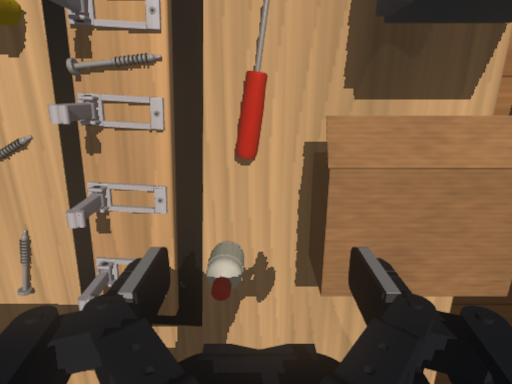

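View pics/d1.png

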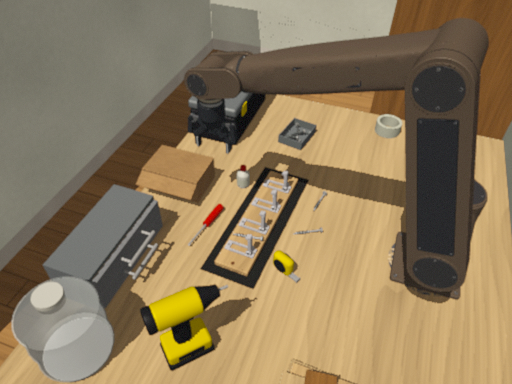

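Run:
```python
from h import *
st=ctrl.get_state()
for p in [(152,14),(156,113),(160,200)]: print("w",ray("wrist",p,0.024,st))
for p in [(268,168),(308,180),(252,283),(203,267)]: print("d",ray("side",p,0.003))
for p in [(298,290),(339,254)]: print("s",ray("scene",p,0.003))
```

```text
w [0.56746963 0.15234157 0.024     ]
w [0.56184039 0.05582702 0.024     ]
w [ 0.55652579 -0.04523667  0.024     ]
d [ 0.57411273 -0.24265031  0.003     ]
d [ 0.42006549 -0.23210545  0.003     ]
d [0.45728693 0.24628774 0.003     ]
d [0.61019663 0.24489399 0.003     ]
s [0.61532305 0.25281038 0.003     ]
s [0.45506564 0.26249578 0.003     ]
```

Emit:
{"method": "apply_moves", "body": {"series": [[-0.06, 0.01, 0.05, 0, 0, 0], [-0.12, 0.02, 0.1, 0, 0, 0], [-0.175, 0.025, 0.15, 0, 0, 0], [-0.175, 0.025, 0.15, 0, 0, 0], [-0.175, 0.025, 0.15, 0, 0, 0]]}}

```text
time: 1.23
eef_pos: [0.5349, 0.02, 0.3703]
tcp_rot: [0.707, 0.707, 0.0, 0.0]
contact_force: [-0.7, 0.7, -0.8]
opening: 1.001
finger_force: 0.0
```

Run:
```python
from h import *
st=ctrl.get_state();print(st["time"],st["eef_pos"],st["tcp_rot"])
im=save("wrist","w2.png");np.save("w2st.npy",st,allow_pickle=True)
for t in("place_1","fold_a"):
    print(t,[(np.round(np.array(d["xy"])*[512,384],1).tolist(),round(d["p"],2)) for d in ctrl.boxes_of(t,"wrist")])
cv2.imwrite("pics/w2b.png",cv2.resize(im[:,:,::-1],(800,600),interpolation=cv2.INTER_CUBIC))
```

```text
1.225 [0.53490608 0.02004646 0.37026079] [7.07106812e-01 7.07106701e-01 1.59502174e-04 2.09254750e-04]
place_1 [([252.3, 134.9], 0.79)]
fold_a [([231.2, 121.2], 0.74), ([226.1, 256.9], 0.65), ([228.2, 41.6], 0.6), ([227.3, 195.6], 0.48)]
```

View pics/w2b.png

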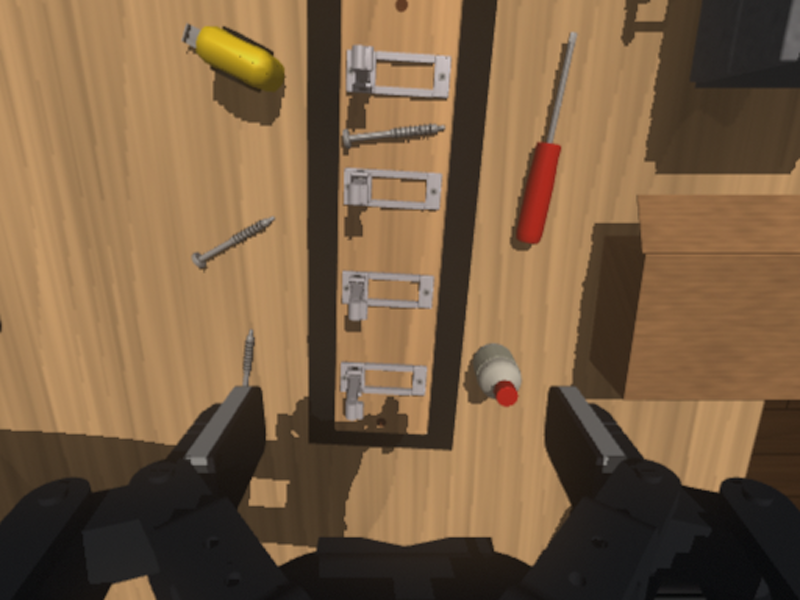

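The wrist view shows all four hooks upright. In the 800-px image the plates' far ends are at columns 425–450, rows 76, 191, 291 and 381, and screw_1 lies between hooks 1 and 2. I'll fit the rail pose to the plate corners.

```bash
cat > fit.py <<'E'
from h import *
from scipy.optimize import least_squares
st=np.load("w2st.npy",allow_pickle=True).item()
far=[(450,54,98),(441,173,210),(433,276,307),(426,366,396)]
near=[(347,50,92),(345,169,206),(342,272,303),(341,362,393)]
obs=np.array([[(c,a),(c,b)] for L in(far,near) for c,a,b in L]).reshape(-1,2)*0.64
def pts(v):
    x,y,t,z=v;ex=np.array([np.cos(t),np.sin(t)]);ey=np.array([-ex[1],ex[0]])
    o=[]
    for dx in(.076,-.016):
        for i in range(4):
            for dy in(.017,-.017):
                p=np.array([x,y])+ex*dx+ey*(dy+.15-.1*i);o.append([*p,z])
    return o
s=least_squares(lambda v:(np.array([proj("wrist",p,st) for p in pts(v)])-obs).ravel(),[.5,0,-.05,.024])
print(s.x,np.sqrt(np.mean(s.fun**2)),np.abs(s.fun).max())
x,y,t,z=s.x
for i in range(4):
    p=np.array([x,y])+np.array([-np.sin(t),np.cos(t)])*(.15-.1*i)
    top=[*p,.096];print(i+1,p.round(4),"tip px800",(proj("wrist",top,st)/.64).round(0))
E
python3 fit.py
```

```text
[ 0.49105695  0.00897491 -0.05484889  0.02491061] 0.6634650173866261 1.3368038838275993
1 [0.4993 0.1587] tip px800 [357.  58.]
2 [0.4938 0.0589] tip px800 [354. 195.]
3 [ 0.4883 -0.0409] tip px800 [351. 311.]
4 [ 0.4828 -0.1408] tip px800 [349. 413.]
```

Run:
```python
from h import *
print(ray("side",(219,289),.2),ray("scene",(395,262),.2),ray("scene",(395,262),.12))
```

```text
[0.47848781 0.41352487 0.2       ] [0.47263274 0.4011321  0.2       ] [0.42806563 0.39544299 0.12      ]
```

Emit:
{"method": "apply_moves", "body": {"series": [[-0.02, 0.05, -0.05, 0, 0, 0.22], [-0.04, 0.1, -0.1, 0, 0, 0.45], [-0.045, 0.15, -0.15, 0, 0, 0.68], [-0.045, 0.173, -0.2, 0, 0, 0.9], [-0.045, 0.173, -0.23, 0, 0, 0.965]], "jaw": 0.38}}

```text
time: 2.0
eef_pos: [0.4973, 0.1596, 0.182]
tcp_rot: [0.393, 0.919, -0.002, -0.003]
contact_force: [1.1, 0.5, -0.0]
opening: 0.379
finger_force: 0.0
```

Emit:
{"method": "apply_moves", "body": {"series": [[0, 0, 0, 0, 0, 0.23], [0, 0, 0, 0, 0, 0.46], [0, 0, 0, 0, 0, 0.7], [0, 0, 0, 0, 0, 0.93], [0, 0, 0, 0, 0, 0.965], [0, 0, -0.04, 0, 0, 0.965], [0, 0, -0.04, 0, 0, 0.965]]}}

```text
time: 2.88
eef_pos: [0.4968, 0.1581, 0.151]
tcp_rot: [0.028, 1.0, -0.001, -0.004]
contact_force: [-0.1, 0.2, 0.3]
opening: 0.377
finger_force: 0.0
```

Run:
```python
from h import *
st=ctrl.get_state();print(st["eef_pos"],R.from_quat(st["tcp_rot"]).as_matrix().round(3).tolist(),st["contact_force"])
im=save("wrist","w3.png")
```

```text
[0.49682305 0.15813924 0.15097147] [[-0.998, 0.057, -0.008], [0.057, 0.998, -0.001], [0.007, -0.001, -1.0]] [-0.09582696  0.21875365  0.2896086 ]
```

View pics/w3.png

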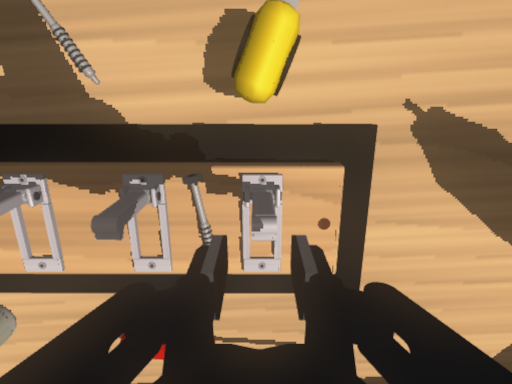

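The first hook (column 264, row 205) sits centred between the fingers, whose tips are at columns 222 and 298. Descending to straddle it.

Emit:
{"method": "apply_moves", "body": {"series": [[0, 0, -0.05, 0, 0, 0], [0, 0, -0.085, 0, 0, 0], [0, 0, -0.085, 0, 0, 0], [0, 0, -0.085, 0, 0, 0]]}}

```text
time: 3.42
eef_pos: [0.5003, 0.1586, 0.0881]
tcp_rot: [0.028, 1.0, 0.0, 0.001]
contact_force: [0.6, 0.1, 0.0]
opening: 0.378
finger_force: 0.0
```

Emit:
{"method": "apply_moves", "body": {"series": [[0, 0.005, 0, 0, 0, 0], [0, 0.0065, 0, 0, 0, 0], [0, 0.0065, 0, 0, 0, 0]]}}

```text
time: 3.8
eef_pos: [0.4993, 0.1639, 0.087]
tcp_rot: [0.027, 1.0, 0.0, 0.001]
contact_force: [-0.2, 0.1, -0.6]
opening: 0.381
finger_force: 0.0
```

Emit:
{"method": "apply_moves", "body": {"series": [[0, 0.0025, 0, 0, 0, 0], [0, 0.0025, 0, 0, 0, 0]]}}

```text
time: 4.05
eef_pos: [0.4989, 0.1658, 0.0863]
tcp_rot: [0.027, 1.0, 0.0, -0.0]
contact_force: [0.1, 0.8, -0.4]
opening: 0.377
finger_force: 0.0
```

Emit:
{"method": "apply_moves", "body": {"series": [[0, 0.002, 0, 0, 0, 0], [0, 0.002, 0, 0, 0, 0]]}}

```text
time: 4.3
eef_pos: [0.499, 0.1673, 0.0863]
tcp_rot: [0.027, 1.0, -0.0, -0.0]
contact_force: [0.2, -0.3, 0.2]
opening: 0.382
finger_force: 0.0
```

Emit:
{"method": "apply_moves", "body": {"series": [[0, 0.002, 0, 0, 0, 0], [0, 0.002, 0, 0, 0, 0]]}}

```text
time: 4.55
eef_pos: [0.499, 0.1689, 0.0863]
tcp_rot: [0.027, 1.0, -0.0, -0.0]
contact_force: [-0.2, 0.4, 0.1]
opening: 0.38
finger_force: 0.0
```

Emit:
{"method": "apply_moves", "body": {"series": [[0, 0.0013, 0, 0, 0, 0], [0, 0.0013, 0, 0, 0, 0]]}}

```text
time: 4.8
eef_pos: [0.499, 0.1698, 0.0864]
tcp_rot: [0.027, 1.0, -0.0, 0.0]
contact_force: [-0.9, -1.2, 0.8]
opening: 0.382
finger_force: 0.4
```

Emit:
{"method": "apply_moves", "body": {"series": [[0, 0.0013, 0, 0, 0, 0], [0, 0.0013, 0, 0, 0, 0]]}}

```text
time: 5.05
eef_pos: [0.4991, 0.1709, 0.0864]
tcp_rot: [0.027, 1.0, -0.0, 0.0]
contact_force: [0.2, -0.1, 0.6]
opening: 0.378
finger_force: 0.4
```

Run:
```python
from h import *
st=ctrl.get_state();print(st["contact_force"],st["wrist_torque"],st["finger_force"])
```

```text
[ 0.18799434 -0.09487287  0.61071129] [-0.13404503 -0.01059847  0.03128001] 0.36835784107097425
```

Emit:
{"method": "apply_moves", "body": {"series": [[0, 0.002, 0, 0, 0, 0], [0, 0.002, 0, 0, 0, 0]]}}

```text
time: 5.3
eef_pos: [0.4991, 0.1725, 0.0864]
tcp_rot: [0.027, 1.0, -0.0, 0.0]
contact_force: [0.7, -0.1, 1.8]
opening: 0.384
finger_force: 0.6
```

Emit:
{"method": "apply_moves", "body": {"series": [[0, 0.002, 0, 0, 0, 0], [0, 0.002, 0, 0, 0, 0]]}}

```text
time: 5.55
eef_pos: [0.4991, 0.1731, 0.0864]
tcp_rot: [0.027, 1.0, -0.001, -0.0]
contact_force: [0.1, -6.5, 2.2]
opening: 0.382
finger_force: 2.8
```

Emit:
{"method": "apply_moves", "body": {"series": [[0, -0.015, 0, 0, 0, 0], [0, -0.0225, 0, 0, 0, 0], [0, -0.0225, 0, 0, 0, 0], [0, -0.0225, 0, 0, 0, 0]]}}

```text
time: 6.05
eef_pos: [0.4989, 0.1561, 0.0863]
tcp_rot: [0.028, 1.0, 0.0, -0.0]
contact_force: [0.3, -0.6, 0.0]
opening: 0.376
finger_force: 0.0
```

Emit:
{"method": "apply_moves", "body": {"series": [[0, -0.0025, 0, 0, 0, 0], [0, -0.0025, 0, 0, 0, 0]]}}

```text
time: 6.3
eef_pos: [0.4989, 0.1542, 0.0863]
tcp_rot: [0.027, 1.0, 0.0, -0.0]
contact_force: [-0.9, 0.3, -0.2]
opening: 0.376
finger_force: 0.1
```

Emit:
{"method": "apply_moves", "body": {"series": [[0, -0.0025, 0, 0, 0, 0], [0, -0.0025, 0, 0, 0, 0]]}}

```text
time: 6.55
eef_pos: [0.499, 0.1521, 0.0863]
tcp_rot: [0.028, 1.0, 0.0, 0.0]
contact_force: [0.4, 0.5, -0.3]
opening: 0.381
finger_force: 0.2
```

Emit:
{"method": "apply_moves", "body": {"series": [[0, -0.0025, 0, 0, 0, 0], [0, -0.0025, 0, 0, 0, 0]]}}

```text
time: 6.8
eef_pos: [0.4991, 0.15, 0.0864]
tcp_rot: [0.028, 1.0, 0.0, 0.0]
contact_force: [0.1, 0.6, 0.6]
opening: 0.38
finger_force: 0.3
```

Emit:
{"method": "apply_moves", "body": {"series": [[0, -0.0025, 0, 0, 0, 0], [0, -0.0025, 0, 0, 0, 0]]}}

```text
time: 7.05
eef_pos: [0.4991, 0.1482, 0.0864]
tcp_rot: [0.028, 1.0, 0.0, 0.0]
contact_force: [0.1, 1.5, 1.0]
opening: 0.381
finger_force: 0.7
```

Emit:
{"method": "apply_moves", "body": {"series": [[0, -0.0025, 0, 0, 0, 0], [0, -0.0025, 0, 0, 0, 0]]}}

```text
time: 7.3
eef_pos: [0.499, 0.1475, 0.0865]
tcp_rot: [0.028, 1.0, 0.002, 0.0]
contact_force: [-0.7, 6.7, -0.1]
opening: 0.379
finger_force: 3.4
```

Emit:
{"method": "apply_moves", "body": {"series": [[0, 0.017, 0, 0, 0, 0], [0, 0.017, 0.075, 0, 0, 0], [-0.004, -0.05, 0.075, 0, 0, 0], [-0.006, -0.107, 0.075, 0, 0, 0], [-0.006, -0.107, 0.04, 0, 0, 0], [-0.006, -0.107, 0, 0, 0, 0], [-0.006, -0.107, 0, 0, 0, 0], [-0.006, -0.107, 0, 0, 0, 0]]}}

```text
time: 8.3
eef_pos: [0.4948, 0.0606, 0.0872]
tcp_rot: [0.027, 1.0, -0.0, 0.0]
contact_force: [0.6, -0.2, -0.2]
opening: 0.378
finger_force: 0.0
```

Emit:
{"method": "apply_moves", "body": {"series": [[0, 0.009, 0, 0, 0, 0], [0, 0.009, 0, 0, 0, 0]]}}

```text
time: 8.55
eef_pos: [0.4951, 0.0682, 0.0876]
tcp_rot: [0.027, 1.0, -0.0, 0.001]
contact_force: [0.7, 0.2, 0.3]
opening: 0.381
finger_force: 0.0
```

Emit:
{"method": "apply_moves", "body": {"series": [[0, 0.002, 0, 0, 0, 0], [0, 0.002, 0, 0, 0, 0]]}}

```text
time: 8.8
eef_pos: [0.4949, 0.0687, 0.0872]
tcp_rot: [0.027, 1.0, -0.001, 0.001]
contact_force: [-0.1, -5.3, 2.5]
opening: 0.382
finger_force: 2.1
```

Emit:
{"method": "apply_moves", "body": {"series": [[0, 0.002, 0, 0, 0, 0], [0, 0.002, 0, 0, 0, 0]]}}

```text
time: 9.05
eef_pos: [0.4949, 0.0691, 0.0871]
tcp_rot: [0.027, 1.0, -0.002, 0.001]
contact_force: [-0.5, -9.1, 3.8]
opening: 0.382
finger_force: 4.6
```

Emit:
{"method": "apply_moves", "body": {"series": [[0, -0.015, 0, 0, 0, 0], [0, -0.021, 0, 0, 0, 0], [0, -0.021, 0, 0, 0, 0]]}}

```text
time: 9.43
eef_pos: [0.4938, 0.054, 0.0859]
tcp_rot: [0.028, 1.0, 0.0, -0.0]
contact_force: [0.2, -0.2, 0.9]
opening: 0.378
finger_force: 0.0
```

Emit:
{"method": "apply_moves", "body": {"series": [[0, -0.002, 0, 0, 0, 0], [0, -0.002, 0, 0, 0, 0]]}}

```text
time: 9.68
eef_pos: [0.4941, 0.0527, 0.0862]
tcp_rot: [0.027, 1.0, 0.0, -0.0]
contact_force: [-0.2, 0.4, -0.1]
opening: 0.38
finger_force: 0.0
```

Emit:
{"method": "apply_moves", "body": {"series": [[0, -0.002, 0, 0, 0, 0], [0, -0.002, 0, 0, 0, 0]]}}

```text
time: 9.93
eef_pos: [0.4941, 0.0517, 0.0863]
tcp_rot: [0.028, 1.0, 0.001, -0.0]
contact_force: [0.1, 3.5, 0.8]
opening: 0.379
finger_force: 2.2
```

Emit:
{"method": "apply_moves", "body": {"series": [[0, 0.01, 0, 0, 0, 0], [0, 0.01, 0.075, 0, 0, 0], [-0.004, -0.05, 0.075, 0, 0, 0], [-0.007, -0.113, 0.075, 0, 0, 0], [-0.007, -0.113, 0.04, 0, 0, 0], [-0.007, -0.113, 0, 0, 0, 0], [-0.007, -0.113, 0, 0, 0, 0], [-0.007, -0.113, 0, 0, 0, 0]]}}

```text
time: 10.92
eef_pos: [0.4893, -0.0395, 0.0873]
tcp_rot: [0.027, 1.0, -0.0, 0.001]
contact_force: [-0.1, -1.6, 0.1]
opening: 0.382
finger_force: 0.0
```

Emit:
{"method": "apply_moves", "body": {"series": [[0, 0.009, 0, 0, 0, 0], [0, 0.009, 0, 0, 0, 0]]}}

```text
time: 11.18
eef_pos: [0.4894, -0.0319, 0.0876]
tcp_rot: [0.027, 1.0, -0.0, 0.001]
contact_force: [0.4, -0.7, -0.2]
opening: 0.38
finger_force: 0.0
```

Emit:
{"method": "apply_moves", "body": {"series": [[0, 0.002, 0, 0, 0, 0], [0, 0.002, 0, 0, 0, 0]]}}

```text
time: 11.42
eef_pos: [0.4893, -0.0314, 0.0872]
tcp_rot: [0.027, 1.0, -0.001, 0.001]
contact_force: [0.1, -3.2, 2.7]
opening: 0.381
finger_force: 1.8
```

Emit:
{"method": "apply_moves", "body": {"series": [[0, 0.002, 0, 0, 0, 0], [0, 0.002, 0, 0, 0, 0]]}}

```text
time: 11.68
eef_pos: [0.4894, -0.031, 0.0872]
tcp_rot: [0.027, 1.0, -0.002, 0.001]
contact_force: [-1.4, -8.1, 3.3]
opening: 0.379
finger_force: 4.2
```

Emit:
{"method": "apply_moves", "body": {"series": [[0, -0.015, 0, 0, 0, 0], [0, -0.021, 0, 0, 0, 0], [0, -0.021, 0, 0, 0, 0]]}}

```text
time: 12.05
eef_pos: [0.4882, -0.0459, 0.0859]
tcp_rot: [0.028, 1.0, 0.0, -0.0]
contact_force: [0.0, 0.8, -0.4]
opening: 0.383
finger_force: 0.0
```

Emit:
{"method": "apply_moves", "body": {"series": [[0, -0.002, 0, 0, 0, 0], [0, -0.002, 0, 0, 0, 0]]}}

```text
time: 12.3
eef_pos: [0.4885, -0.0473, 0.0862]
tcp_rot: [0.027, 1.0, 0.0, -0.0]
contact_force: [-0.9, 0.1, 0.0]
opening: 0.382
finger_force: 0.0
```

Emit:
{"method": "apply_moves", "body": {"series": [[0, -0.002, 0, 0, 0, 0], [0, -0.002, 0, 0, 0, 0]]}}

```text
time: 12.55
eef_pos: [0.4885, -0.0483, 0.0862]
tcp_rot: [0.028, 1.0, 0.001, -0.0]
contact_force: [0.6, 3.7, 0.3]
opening: 0.381
finger_force: 2.2
```

Emit:
{"method": "apply_moves", "body": {"series": [[0, 0.01, 0, 0, 0, 0], [0, 0.01, 0.075, 0, 0, 0], [-0.004, -0.05, 0.075, 0, 0, 0], [-0.007, -0.113, 0.075, 0, 0, 0], [-0.007, -0.113, 0.04, 0, 0, 0], [-0.007, -0.113, 0, 0, 0, 0], [-0.007, -0.113, 0, 0, 0, 0], [-0.007, -0.113, 0, 0, 0, 0]]}}

```text
time: 13.55
eef_pos: [0.4836, -0.1397, 0.0873]
tcp_rot: [0.027, 1.0, -0.001, 0.001]
contact_force: [0.1, -0.5, 1.0]
opening: 0.376
finger_force: 0.0
```

Emit:
{"method": "apply_moves", "body": {"series": [[0, 0.009, 0, 0, 0, 0], [0, 0.009, 0, 0, 0, 0]]}}

```text
time: 13.8
eef_pos: [0.4836, -0.1319, 0.0874]
tcp_rot: [0.027, 1.0, -0.0, 0.001]
contact_force: [-0.2, -0.1, 0.8]
opening: 0.381
finger_force: 0.0
```

Emit:
{"method": "apply_moves", "body": {"series": [[0, 0.002, 0, 0, 0, 0], [0, 0.002, 0, 0, 0, 0]]}}

```text
time: 14.05
eef_pos: [0.4832, -0.1307, 0.0867]
tcp_rot: [0.027, 1.0, -0.0, 0.0]
contact_force: [0.6, -0.3, -0.5]
opening: 0.376
finger_force: 0.0
```

Emit:
{"method": "apply_moves", "body": {"series": [[0, 0.002, 0, 0, 0, 0], [0, 0.002, 0, 0, 0, 0]]}}

```text
time: 14.3
eef_pos: [0.4831, -0.1292, 0.0864]
tcp_rot: [0.027, 1.0, -0.0, 0.0]
contact_force: [0.1, -0.9, -0.4]
opening: 0.38
finger_force: 0.4
```

Emit:
{"method": "apply_moves", "body": {"series": [[0, 0.002, 0, 0, 0, 0], [0, 0.002, 0, 0, 0, 0]]}}

```text
time: 14.55
eef_pos: [0.483, -0.1274, 0.0863]
tcp_rot: [0.027, 1.0, 0.0, 0.0]
contact_force: [0.2, -0.8, 1.0]
opening: 0.38
finger_force: 0.4
```

Emit:
{"method": "apply_moves", "body": {"series": [[0, 0.002, 0, 0, 0, 0], [0, 0.002, 0, 0, 0, 0]]}}

```text
time: 14.8
eef_pos: [0.4831, -0.1266, 0.0865]
tcp_rot: [0.027, 1.0, -0.001, 0.0]
contact_force: [0.2, -4.0, 0.4]
opening: 0.377
finger_force: 2.3
```

Emit:
{"method": "apply_moves", "body": {"series": [[0, 0.002, 0, 0, 0, 0], [0, 0.002, 0, 0, 0, 0]]}}

```text
time: 15.05
eef_pos: [0.4831, -0.1261, 0.0865]
tcp_rot: [0.027, 1.0, -0.002, 0.0]
contact_force: [-0.3, -8.9, -1.1]
opening: 0.382
finger_force: 4.2
```

Emit:
{"method": "apply_moves", "body": {"series": [[0, -0.012, 0, 0, 0, 0], [0, -0.0245, 0, 0, 0, 0], [0, -0.0265, 0, 0, 0, 0], [0, -0.0285, 0, 0, 0, 0], [0, -0.0285, 0, 0, 0, 0]]}}

```text
time: 15.68
eef_pos: [0.4829, -0.147, 0.0862]
tcp_rot: [0.027, 1.0, 0.0, -0.0]
contact_force: [0.4, -0.6, -0.1]
opening: 0.379
finger_force: 0.0
```

Emit:
{"method": "apply_moves", "body": {"series": [[0, -0.003, 0, 0, 0, 0], [0, -0.003, 0, 0, 0, 0]]}}

```text
time: 15.92
eef_pos: [0.4829, -0.1494, 0.0863]
tcp_rot: [0.027, 1.0, 0.0, -0.0]
contact_force: [-0.1, 0.1, 1.1]
opening: 0.38
finger_force: 0.3
```

Emit:
{"method": "apply_moves", "body": {"series": [[0, -0.002, 0, 0, 0, 0], [0, -0.002, 0, 0, 0, 0]]}}

```text
time: 16.18
eef_pos: [0.483, -0.1512, 0.0864]
tcp_rot: [0.028, 1.0, -0.0, 0.0]
contact_force: [0.3, 0.8, 0.0]
opening: 0.382
finger_force: 0.3
```

Emit:
{"method": "apply_moves", "body": {"series": [[0, -0.002, 0, 0, 0, 0], [0, -0.002, 0, 0, 0, 0]]}}

```text
time: 16.42
eef_pos: [0.4829, -0.1519, 0.0863]
tcp_rot: [0.028, 1.0, 0.001, -0.0]
contact_force: [0.3, 6.1, 2.5]
opening: 0.382
finger_force: 2.7
```

Emit:
{"method": "apply_moves", "body": {"series": [[0, -0.0015, 0, 0, 0, 0], [0, -0.0015, 0, 0, 0, 0]]}}

```text
time: 16.68
eef_pos: [0.4829, -0.1522, 0.0863]
tcp_rot: [0.028, 1.0, 0.002, -0.0]
contact_force: [0.8, 7.7, 2.3]
opening: 0.38
finger_force: 4.1
```

Emit:
{"method": "apply_moves", "body": {"series": [[0, 0.0135, 0, 0, 0, 0], [0, 0.025, 0, 0, 0, 0], [0, 0.0275, 0, 0, 0, 0], [0, 0.0275, 0, 0, 0, 0], [0, 0.017, 0, 0, 0, 0], [0, 0.017, 0.04, 0, 0, 0], [0, 0.017, 0.075, 0, 0, 0], [-0.0425, 0.019, 0.075, 0, 0, 0], [-0.0425, 0.019, 0.075, 0, 0, 0]]}}

```text
time: 17.8
eef_pos: [0.4476, -0.1389, 0.1461]
tcp_rot: [0.028, 1.0, 0.0, -0.0]
contact_force: [0.7, 0.4, -0.4]
opening: 0.38
finger_force: 0.0
```

Emit:
{"method": "apply_moves", "body": {"series": [[0, 0, 0, 0, 0, 0], [0, 0, 0, 0, 0, 0], [0, 0, -0.03, 0, 0, 0], [0, 0, -0.056, 0, 0, 0], [0, 0, -0.056, 0, 0, 0]], "jaw": 0, "squeeze": 20}}

```text
time: 18.42
eef_pos: [0.4481, -0.1381, 0.0997]
tcp_rot: [0.027, 1.0, 0.001, -0.002]
contact_force: [0.1, 0.2, 0.2]
opening: 0.003
finger_force: 0.0
```

Run:
```python
from h import *
print(ctrl.nose_length)
st=np.load("w2st.npy",allow_pickle=True).item()
for p in[(185,35),(270,85),(240,60)]: print(ray("wrist",np.array(p)*.64,.06,st))
im=save("wrist","w4.png")
```

```text
0.019
[0.35805295 0.18229091 0.06      ]
[0.42318462 0.14536887 0.06      ]
[0.40033242 0.16409153 0.06      ]
```

View pics/w4.png

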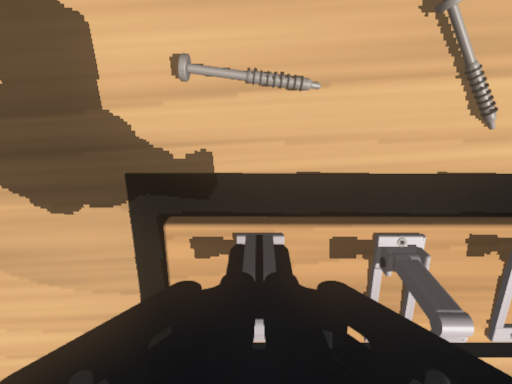

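Emit:
{"method": "apply_moves", "body": {"series": [[0.015, -0.001, 0, 0, 0, 0], [0.0225, -0.001, 0, 0, 0, 0], [0.03, -0.0015, -0.0005, 0, 0, 0], [0.038, -0.002, -0.001, 0, 0, 0], [0.046, -0.0025, -0.003, 0, 0, 0], [0.0535, -0.003, -0.005, 0, 0, 0], [0.0605, -0.003, -0.009, 0, 0, 0], [0.067, -0.0035, -0.0135, 0, 0, 0], [0.0725, -0.004, -0.019, 0, 0, 0], [0.0775, -0.004, -0.025, 0, 0, 0], [0.0815, -0.0045, -0.032, 0, 0, 0], [0.085, -0.0045, -0.039, 0, 0, 0], [0.088, -0.005, -0.049, 0, 0, 0], [0.088, -0.005, -0.049, 0, 0, 0]]}}

```text
time: 20.23
eef_pos: [0.5187, -0.1424, 0.0611]
tcp_rot: [0.027, 1.0, 0.0, -0.001]
contact_force: [0.5, -0.4, 0.1]
opening: 0.0
finger_force: 0.0
```

Emit:
{"method": "apply_moves", "body": {"series": [[0.0005, 0, -0.0035, 0, 0, 0], [0.0005, 0, -0.005, 0, 0, 0], [0.0005, 0, -0.005, 0, 0, 0]]}}

```text
time: 20.6
eef_pos: [0.5196, -0.1427, 0.0582]
tcp_rot: [0.028, 1.0, 0.0, -0.0]
contact_force: [0.1, 0.4, 0.7]
opening: 0.0
finger_force: 0.0
```

Emit:
{"method": "apply_moves", "body": {"series": [[0, 0, -0.0015, 0, 0, 0], [0, 0, -0.0015, 0, 0, 0]]}}

```text
time: 20.85
eef_pos: [0.5199, -0.1428, 0.0578]
tcp_rot: [0.027, 1.0, -0.0, -0.0]
contact_force: [-2.1, 1.5, 4.7]
opening: -0.004
finger_force: 2.2
```

Emit:
{"method": "apply_moves", "body": {"series": [[0, 0, -0.0015, 0, 0, 0], [0, 0, -0.0015, 0, 0, 0]]}}

```text
time: 21.1
eef_pos: [0.52, -0.1429, 0.0574]
tcp_rot: [0.027, 1.0, -0.0, -0.0]
contact_force: [-4.3, 1.4, 9.8]
opening: 0.002
finger_force: 4.8
```

Emit:
{"method": "apply_moves", "body": {"series": [[0, 0, 0.06, 0, 0, 0], [-0.005, 0.05, 0.113, 0, 0, 0], [-0.01, 0.12, 0.113, 0, 0, 0], [-0.015, 0.19, 0.113, 0, 0, 0], [-0.02, 0.26, 0.113, 0, 0, 0], [-0.025, 0.33, 0.113, 0, 0, 0], [-0.026, 0.372, 0.113, 0, 0, 0], [-0.026, 0.372, 0.113, 0, 0, 0]], "jaw": 0.38}}

```text
time: 22.1
eef_pos: [0.4986, 0.1568, 0.1461]
tcp_rot: [0.026, 1.0, 0.0, 0.0]
contact_force: [-0.3, 0.4, 0.2]
opening: 0.384
finger_force: 0.0
```

Emit:
{"method": "apply_moves", "body": {"series": [[0, 0, -0.04, 0, 0, 0], [0, 0, -0.075, 0, 0, 0], [0, 0, -0.075, 0, 0, 0], [0, 0.008, -0.075, 0, 0, 0], [0, 0.0155, -0.075, 0, 0, 0], [0, 0.0155, -0.075, 0, 0, 0]]}}

```text
time: 22.85
eef_pos: [0.4998, 0.1679, 0.0876]
tcp_rot: [0.027, 1.0, 0.0, 0.001]
contact_force: [-0.7, -0.2, 0.4]
opening: 0.379
finger_force: 0.0
```

Emit:
{"method": "apply_moves", "body": {"series": [[0, -0.01, 0, 0, 0, 0], [0, -0.01, 0.04, 0, 0, 0], [0, -0.01, 0.075, 0, 0, 0], [-0.0425, -0.0075, 0.075, 0, 0, 0], [-0.0425, -0.0075, 0.075, 0, 0, 0]]}}

```text
time: 23.48
eef_pos: [0.4633, 0.161, 0.1461]
tcp_rot: [0.027, 1.0, -0.0, -0.0]
contact_force: [0.1, 0.3, -0.5]
opening: 0.38
finger_force: 0.0
```

Emit:
{"method": "apply_moves", "body": {"series": [[0, 0, 0, 0, 0, 0], [0, 0, 0, 0, 0, 0], [0, 0, -0.03, 0, 0, 0], [0, 0, -0.056, 0, 0, 0], [0, 0, -0.056, 0, 0, 0]], "jaw": 0}}

```text
time: 24.1
eef_pos: [0.464, 0.161, 0.0996]
tcp_rot: [0.028, 1.0, -0.0, -0.002]
contact_force: [-0.5, -0.6, 0.3]
opening: -0.001
finger_force: 0.0
```

Emit:
{"method": "apply_moves", "body": {"series": [[0.015, -0.001, 0, 0, 0, 0], [0.0225, -0.001, 0, 0, 0, 0], [0.03, -0.0015, -0.0005, 0, 0, 0], [0.038, -0.002, -0.001, 0, 0, 0], [0.046, -0.0025, -0.003, 0, 0, 0], [0.0535, -0.003, -0.005, 0, 0, 0], [0.0605, -0.003, -0.009, 0, 0, 0], [0.067, -0.0035, -0.0135, 0, 0, 0], [0.0725, -0.004, -0.019, 0, 0, 0], [0.0775, -0.004, -0.025, 0, 0, 0], [0.0815, -0.0045, -0.032, 0, 0, 0], [0.085, -0.0045, -0.039, 0, 0, 0], [0.088, -0.005, -0.049, 0, 0, 0], [0.088, -0.005, -0.049, 0, 0, 0]]}}

```text
time: 25.85
eef_pos: [0.5346, 0.1572, 0.0611]
tcp_rot: [0.028, 1.0, -0.0, -0.001]
contact_force: [-0.9, -0.2, 0.5]
opening: 0.001
finger_force: 0.0
```

Emit:
{"method": "apply_moves", "body": {"series": [[0.0005, 0, -0.0035, 0, 0, 0], [0.0005, 0, -0.0055, 0, 0, 0], [0.0005, 0, -0.0065, 0, 0, 0], [0.0005, 0, -0.0065, 0, 0, 0]]}}

```text
time: 26.35
eef_pos: [0.5353, 0.1573, 0.0577]
tcp_rot: [0.027, 1.0, -0.0, -0.001]
contact_force: [-4.0, -1.0, 5.9]
opening: 0.005
finger_force: 2.7
```

Emit:
{"method": "apply_moves", "body": {"series": [[0, 0, -0.0015, 0, 0, 0], [0, 0, -0.0015, 0, 0, 0]]}}

```text
time: 26.6
eef_pos: [0.5354, 0.1574, 0.0574]
tcp_rot: [0.027, 1.0, -0.0, -0.001]
contact_force: [-4.5, -0.4, 10.0]
opening: 0.001
finger_force: 5.0
```

Flat. I'll lift clear and return near the survey pose to look.

Emit:
{"method": "apply_moves", "body": {"series": [[0, 0, 0.06, 0, 0, 0], [0, 0, 0.12, 0, 0, 0], [0, -0.05, 0.18, 0, 0, 0], [0, -0.1, 0.25, 0, 0, 0], [0, -0.15, 0.33, 0, 0, 0], [0.02, -0.19, 0.38, 0, 0, 0], [0.02, -0.19, 0.38, 0, 0, 0], [0.02, -0.19, 0.38, 0, 0, 0]], "jaw": 1}}

```text
time: 27.6
eef_pos: [0.5517, 0.0052, 0.3595]
tcp_rot: [0.028, 1.0, 0.0, -0.0]
contact_force: [-0.8, -0.5, -1.0]
opening: 1.001
finger_force: 0.0
```

Run:
```python
from h import *
a=save("wrist","w5.png");b=save("side","d5.png")
c=cv2.resize(b[140:300,180:340],(384,384),interpolation=cv2.INTER_CUBIC)
cv2.imwrite("pics/m5.png",cv2.resize(np.hstack([a,c])[:,:,::-1],(800,343)))
```

```text
(no output)
```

View pics/m5.png

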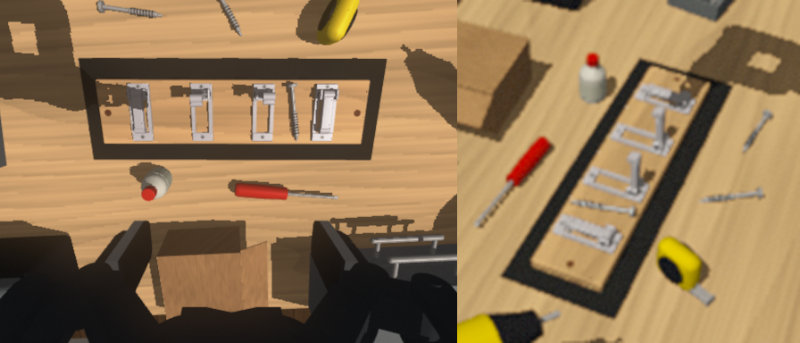

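The picture shows hooks 1 (column 325) and 4 (column 140) folded flat. Hooks 2 and 3 are still upright, and the bystanders have not moved. Handing in.

```bash
python3 -c "
from plant import ctrl
print(ctrl.sign_off())"
```

```text
the job is handed in; nothing more can be done
None
```

I rocked all four hooks: the first and fourth wobbled from stop to stop and are folded flat, the second and third held firm and still stand, and nothing else was moved; the job is handed in.

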